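# Home and lock the sample carousel

## Task

Turn the sample carousel clockwise, pushing its blue-topped post, until its tab is fully home against the dark stop at the red index mark, and lean on it lightly there for a second (about 8 N, never push on the carousel with more than 20 N). Then take the orange lock pin from its parking block and put it, without forcing it, through the tab into the base until its collar sits on the tab, and let go. Leave everything else where it stands.

Things in the scene. Friction and masses are not known exactly. Their poses are not given: they have to be found in the camera images.
- base: Fixed white base. Origin on the table under the turning axis, z up, x axis towards the lug with the red index fin. Drum radius 85, height 30 mm; lug 70 wide, 30 high, out to 196 mm from the axis; fin 173-195 mm from the axis, top 45 mm above the table. The rigid dark stop on the lug's clockwise side spans base y -21.5 to -35.5, x 129 to 165 mm, top 49 mm above the table.
- carousel: Aluminium disc turning freely on the base (friction under 1 N at the post; stays where left), origin on the axis, x axis to its tab with red line. Radius 118, top 45 mm above the table; tab 43 wide, 12 thick, out to 165 mm. Starts 0.5-1.3 rad counter-clockwise (from above) of home, where both x axes agree and tab meets stop. Carries six vials 50 mm from the axis, tops 76 mm above the table.
- slot (a point): Middle of the dark slot on the disc in which the push post is clamped, 100 mm from the turning axis, 1.2 rad clockwise of the tab; the point is 57 mm above the table, 12 mm above the disc. The post (steel, 16 mm diameter, blue ball top, top 78 mm above the table) is clamped firmly anywhere up to 15 mm either side of this point, along the slot (tangentially): its exact place is not measured.
- tab_hole (a point): Mouth of the vertical through hole (13.5 mm diameter) in the carousel's tab, 143 mm from the turning axis, 45 mm above the table.
- lug_hole (a point): Mouth of the vertical hole (13.5 mm diameter, 30 mm deep) in the base's lug, 143 mm from the turning axis, 30 mm above the table; hidden under the tab when the carousel is home, and then in line with the tab's hole.
- pin_grip (a point): Centre of the orange round grip (18 mm diameter, 40 high) of the loose 60 g lock pin. Below it a collar (24 mm diameter, 4 thick) and a steel shank 12 mm in diameter, 34 long, its last 5 mm tapered. The point is 58 mm above the tip, 24 above the collar's underside. It starts upright in the parking block, point 64 mm above the table; seated in the tab it is at 69 mm.
- stand: Grey fixed parking block of the pin, 56 x 56 x 40 mm, origin under its centre, with a vertical hole 14 mm in diameter; it stands to the left or the right of the carousel.
- reagent: Bystander: white bottle with black cap, 56 mm diameter, 110 mm high, origin under its centre.
- cylinder: Bystander: glass measuring cylinder, foot 56 mm, 153 mm high, origin under its centre.
- microplate: Bystander: white well plate 85 x 127 x 14 mm, origin under its centre.
- beaker: Bystander: glass beaker, 70 mm diameter, 80 mm high, origin under its centre.
- jar: Bystander: amber jar with white lid, 60 mm diameter, 70 mm high, origin under its centre.
There are look-alikes about, which are no part of the job. Of the things that look like the part that bears pin_grip, the middle-sized one is meant.

How it is judged:
By the outcome, as a careful person would: the job done as asked, in the order asked, and still so for the second after the job is handed in, with the robot touching nothing.
It also fails if it takes over 70 s, if anything falls off the work surface, if the arm or the gripper's body presses on something with over 40 N, if the wrist force passes 120 N, or if a joint passes its speed limit or range.

## Robot

A 6-joint arm with a two-finger parallel gripper is mounted at the origin on the work surface. World frame = base frame: x ahead of the robot, y to its left, z up, the work surface at z = 0. Lengths are in m, angles in degrees, forces in N, time in s.
With the tool pointing down it reaches from about 0.25 to 0.725 m from the base axis. Payload 9.7 kg.
Tool frame: the origin (TCP) lies on the centre line of the jaws, within the pads' length; the fingertips stand 19 mm ahead of it and the grasp point (between the pads) is the TCP; z points along the fingers, y is the direction in which the jaws open and shut (so a half turn about z gives the same grasp; the last joint's range is limited). The gripper opens to 85 mm and grips with 20 to 120 N. Pads are 22 mm wide; open, the fingers measure 114 mm over their backs; the gripper's body (76 mm by 85 mm) begins 54 mm behind the grasp point. The pads swing forward as they close: fully open they stand 13 mm farther back than shut.
Start: joints at [-76.776, 4.979, 10.078, 95.1, 0, 90], TCP at [0.126, -0.535, 0.25] pointing down, gripper open.
Joint ranges: [-179.16, 179.16], [-48.56, 103.87], [-65.8, 70.77], [-126.05, 130.52], [-82.76, 87.17], [-180, 180]. Speed limits (degrees/s): [127.2, 127.2, 147.25, 180, 180, 180].

## Interface

Orientations are given as [roll, pitch, yaw] about the fixed x, y, z axes, in that order (R = Rz(yaw) Ry(pitch) Rx(roll)).
In Python, from workcell import bot gives the robot as it stands.
- The arm moves only by the tool servo_tool, never from a script. Its argument "motion" is a list that holds one entry, the list of rows, each a list of 6 numbers: the shift along the tool's x, y, z in mm, then the turn, a rotation vector about the tool's x, y, z in rad. A call has 1 to 5 rows; each row shifts and turns the commanded pose from where the row before left it, along the tool's axes as they then stand; what a row does not reach is not made up. A row lasts 1/10 s, in which the tool goes at most 50 mm and 8.59 degrees, less where a joint would pass 70% of its speed; a pose out of reach is approached as far as the arm can. A call is refused whole if a number of a shift passes 50 or a number of a turn 0.15, either way. A call with a gripper value outside its range is refused whole. "gripper" is the finger opening in mm, from 0 to 85.4, set as the call begins (left out, the last holds). The fingers move at their own pace and stop on an object; "newtons" is the grip in N (left out, the last holds). Time passes only in rows, so rows that do not move let the fingers close. It gives the time, the measured TCP pose, the force and the opening at its end, in the units of the state.
- bot.get_obs(): the state, without advancing time (a new reading comes with each control period).
- bot.camera(name): name is "side" or "top" or "wrist"; returns a dict with "color" (400x640x3 uint8, red, green, blue), "fx", "fy", "cx", "cy" (pixels), "R" (3x3) and "t" (3): a world point X has camera coordinates R X + t. Camera axes: x right, y down, z forward; pixel columns grow to the right and rows downward; lengths in m; the calibration is good to about 2 mm. A picture is of the moment at which its call begins. There is no depth.
- bot.job_done(): hands the job in, once; it reports no verdict.
Trained networks look in a picture, given as the dict that the camera call returned (one of the last four; its "shot" number tells which), for a name from the list of things; names that differ only in an ending like _2 or _b are one class to them, and where a whole thing is asked for, a point or a joint stands for the part that bears it (a point fixed in the world has none). Each returns a list of dicts, best first, with "confidence" (0 to 1); they miss things now and then, are a little off and sometimes report something else, mostly with a low value. They report only what shows in the picture. A call takes as long as a camera call. They do not tell look-alikes from the thing itself.
- bot.look_for(picture, label): "rect" ([left, top, width, height] in pixels, round what is visible of it).
The state is a dict: "time": time; "q": joint angles; "qd": joint speeds; "joint_efforts": joint torques, N m; "ee_pos": TCP position; "tcp_rot": TCP orientation; "wrist_force": force on the tool from outside, world axes, zero at the start; "torque": the same for the moment, N m; "opening": finger opening in m.
Only numpy, scipy, OpenCV 4.12 (cv2) and the standard library are available. Lean on these libraries where they do the work, as an engineer would, in place of code of your own. Each camera call takes 0.05 s, during which the arm holds its last target.

## Working session

There is one attempt and no reset: what is moved stays moved. The work goes in short steps, Python scripts to look and compute and a tool call to move; the robot and the scene stay as the last step left them, time stands still between calls to the robot, and variables do not carry over. Pictures are saved under pics/ and viewed, and the job is handed in when it is done.

Besides the shell and the picture viewer there is one more tool, called after ">>>" as a command line: name --argument value ..., lists and objects as JSON in quotes. servo_tool: Moves the arm, as the interface text tells. Its arguments: {"type":"object","properties":{"motion":{"type":"array","items":{"type":"array","items":{"type":"array","items":{"type":"number"}}}},"gripper":{"type":"number"},"newtons":{"type":"number"}},"required":["motion"]}

```bash
mkdir -p pics; ls; cat > h.py <<'E'
import numpy as np, cv2
from workcell import bot
def snap(n,f):
    p=bot.camera(n); cv2.imwrite(f'pics/{f}.png',cv2.cvtColor(p['color'],cv2.COLOR_RGB2BGR)); return p
def ray(p,u,v,z):
    R=np.array(p['R']);t=np.array(p['t']);c=-R.T@t
    d=R.T@np.array([(u-p['cx'])/p['fx'],(v-p['cy'])/p['fy'],1]); return c+d*(z-c[2])/d[2]
def proj(p,X):
    c=np.array(p['R'])@np.array(X)+np.array(p['t']); return p['fx']*c[0]/c[2]+p['cx'],p['fy']*c[1]/c[2]+p['cy']
E
python3 - <<'E'
from h import *
o=bot.get_obs();print(o)
for n in('side','top'):
    p=snap(n,n+'1');print(n,p['fx'],p['cx'],p['cy'],np.array(p['R']).round(3),p['t'])
    for l in['base','carousel','slot','tab_hole','lug_hole','pin_grip','stand']:
        print(l,[(np.round(d['rect'],0).tolist(),round(d['confidence'],2)) for d in bot.look_for(p,l)])
E
```

```text
pics
{'time': 0.0, 'q': array([-7.67772529e+01,  5.01091501e+00,  1.00338373e+01,  9.50979551e+01,
       -1.10532673e-03,  8.99999160e+01]), 'qd': array([ 0.08666509, -0.0201054 ,  0.05230573, -0.02657117,  0.03542333,
        0.04597893]), 'joint_efforts': array([ 6.33470103e-03, -5.20391393e+01,  4.64804292e+01,  1.62957434e-02,
        3.60565846e-04, -2.26377585e-05]), 'ee_pos': array([ 0.12575562, -0.53522838,  0.24957929]), 'tcp_rot': array([-1.79924967e+02,  1.10521576e-03,  1.32228326e+01]), 'wrist_force': array([ 0.00910298, -0.68867957,  0.21519891]), 'torque': array([ 0.01756739, -0.02035683,  0.00850722]), 'opening': 0.08530358695207998}
side 511.9004634073788 319.46560373716204 200.95601545550937 [[ 0.998 -0.054 -0.014]
 [-0.04  -0.524 -0.851]
 [ 0.039  0.85  -0.526]] [-0.63442151  0.06775495  1.10098595]
base [([194.0, 173.0, 128.0, 82.0], 0.82), ([256.0, 281.0, 43.0, 46.0], 0.33)]
carousel [([197.0, 178.0, 124.0, 76.0], 0.77), ([270.0, 271.0, 17.0, 27.0], 0.61)]
slot [([198.0, 179.0, 122.0, 76.0], 0.88)]
tab_hole [([199.0, 179.0, 118.0, 76.0], 0.58)]
lug_hole [([200.0, 173.0, 118.0, 86.0], 0.81), ([349.0, 286.0, 42.0, 53.0], 0.63)]
pin_grip [([221.0, 291.0, 10.0, 30.0], 0.68), ([270.0, 273.0, 17.0, 25.0], 0.61)]
stand [([256.0, 280.0, 44.0, 44.0], 0.9)]
top 471.21715511978135 319.60988246185684 204.36561588031057 [[-0.005 -1.    -0.008]
 [-0.983  0.007 -0.185]
 [ 0.185  0.007 -0.983]] [-0.0162874   0.63083783  0.97776144]
base [([237.0, 207.0, 148.0, 119.0], 0.56)]
carousel [([275.0, 208.0, 110.0, 119.0], 0.86)]
slot [([275.0, 204.0, 107.0, 122.0], 0.59)]
tab_hole [([274.0, 206.0, 112.0, 121.0], 0.79)]
lug_hole [([238.0, 204.0, 144.0, 125.0], 0.96)]
pin_grip [([469.0, 225.0, 26.0, 19.0], 0.73), ([430.0, 235.0, 13.0, 12.0], 0.6)]
stand [([415.0, 225.0, 38.0, 35.0], 0.65)]
```

View pics/side1.png

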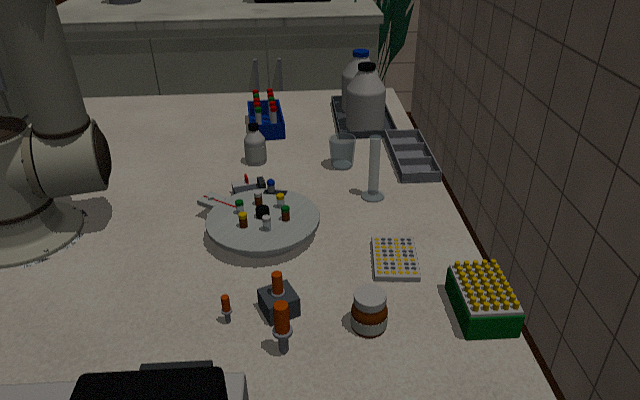

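View pics/top1.png

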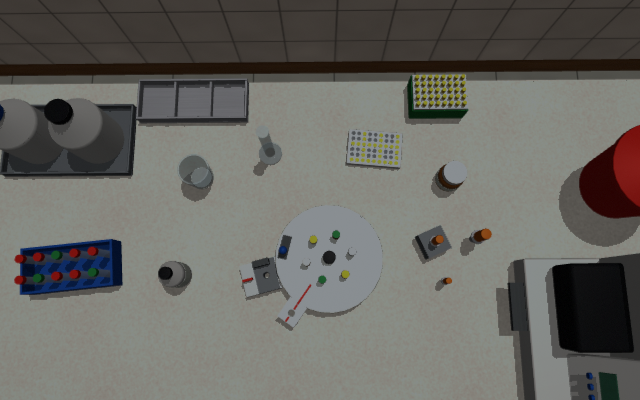

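```bash
python3 - <<'E'
import cv2
a=cv2.imread('pics/top1.png')[190:350,210:530];cv2.imwrite('pics/top1z.png',cv2.resize(a,(800,400),interpolation=2))
a=cv2.imread('pics/side1.png')[160:350,180:430];cv2.imwrite('pics/side1z.png',cv2.resize(a,(789,600),interpolation=2))
E
```

```text
(no output)
```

View pics/top1z.png

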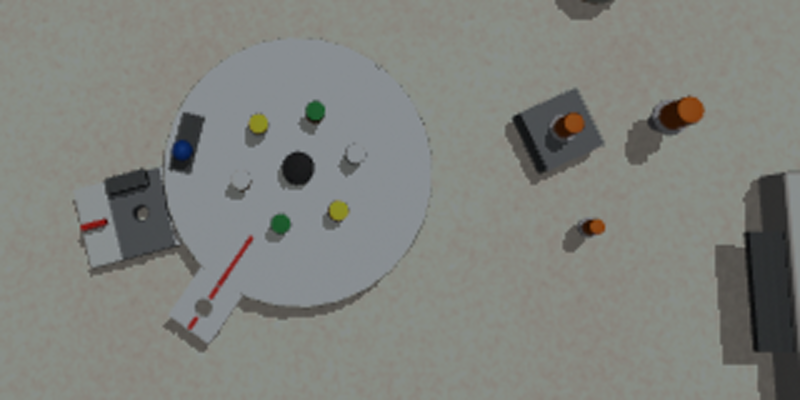

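View pics/side1z.png

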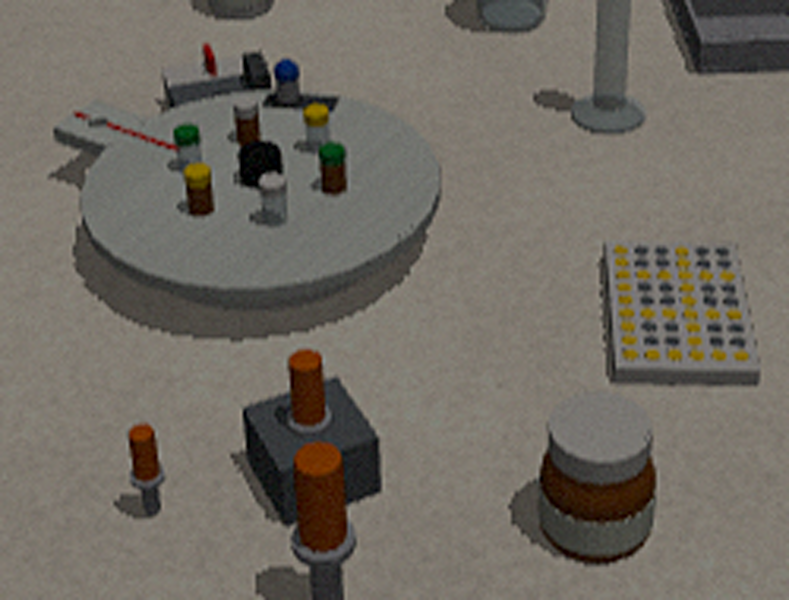

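```bash
python3 - <<'E'
from h import *
from scipy.optimize import least_squares
P={}
for n in('side','top'): P[n]=bot.camera(n)
def cen(n,mask,box):
    x0,y0,x1,y1=box; m=np.zeros(mask.shape,np.uint8); m[y0:y1,x0:x1]=mask[y0:y1,x0:x1]
    k,l,s,c=cv2.connectedComponentsWithStats(m); i=1+np.argmax(s[1:,4]); return c[i],s[i]
def masks(n):
    h=cv2.cvtColor(P[n]['color'],cv2.COLOR_RGB2HSV); H,S,V=[h[...,i] for i in range(3)]
    return dict(blue=((H>105)&(H<130)&(S>120)), orange=((H<15)&(S>150)&(V>80)), red=(((H<6)|(H>174))&(S>150)))
mt,ms=masks('top'),masks('side')
b1,s1=cen('top',mt['blue'],(275,235,295,262));b2,s2=cen('side',ms['blue'],(260,175,280,200))
def tri(a,b):
    f=lambda X: np.r_[np.array(proj(P['top'],X))-a,np.array(proj(P['side'],X))-b]
    r=least_squares(f,[.4,0,.05]); return r.x,r.fun
print('ball',b1,s1,b2,s2,tri(b1,b2), ray(P['top'],*b1,.070))
o1,s1=cen('top',mt['orange'],(425,230,448,250));o2,s2=cen('side',ms['orange'],(268,268,290,300))
print('pin',o1,s1,o2,s2,tri(o1,o2),ray(P['top'],*o1,.075),ray(P['side'],*o2,.064))
f1,s1=cen('top',mt['red'],(236,270,256,288));print('fin',f1,s1,ray(P['top'],*f1,.045))
f2,s2=cen('side',ms['red'],(240,170,253,186));print('fin side',f2,s2,tri(f1,f2))
r1,s1=cen('top',mt['red'],(280,280,315,325));print('tabline',r1,s1,ray(P['top'],*r1,.045))
print('hub',ray(P['top'],329.2,257.2,.05),'lughole',ray(P['top'],266.4,275.2,.03),'tabhole',ray(P['top'],291.6,313.2,.045))
# disc edge
for (u,v) in[(382.5,258)]: print(ray(P['top'],u,v,.045))
g=cv2.cvtColor(P['top']['color'],cv2.COLOR_RGB2HSV)
print(g[258,340],g[340,340],g[220,400],g[300,330])
cam=-np.array(P['top']['R']).T@P['top']['t'];print('cams',cam,-np.array(P['side']['R']).T@P['side']['t'])
E
```

```text
ball [282.5       249.7037037] [279 246   8   8  54] [270.1627907  182.20930233] [267 179   8   7  43] (array([0.5303597 , 0.05983849, 0.06675835]), array([ 0.0268768 ,  0.21263797,  0.21804466, -0.04164657])) [0.53052079 0.05962004 0.07      ]
pin [439.32653061 238.6122449 ] [436 235   8   8  49] [276.33962264 273.86792453] [272 271  10   7  53] (array([ 0.55046279, -0.27373208,  0.08051437]), array([ 0.03537316,  0.25760404,  0.19996505, -0.0356673 ])) [ 0.55163189 -0.27504765  0.075     ] [ 0.54883215 -0.25385986  0.064     ]
fin [246.95652174 279.52173913] [242 278  11   4  23] [0.46867492 0.13827634 0.045     ]
fin side [245.95238095 178.28571429] [245 174   3   9  21] (array([0.46855801, 0.13982708, 0.03489074]), array([ 0.02873116,  0.18927516,  0.20578478, -0.03328776]))
tabline [303.44 294.28] [297 285  14  19  25] [0.43659309 0.01579043 0.045     ]
hub [ 0.51543685 -0.04032908  0.05      ] lughole [0.478269   0.09803726 0.03      ] tabhole [0.39699961 0.04107172 0.045     ]
[ 0.51337051 -0.15657951  0.045     ]
[101  14 145] [ 66   9 141] [ 60   9 142] [101  14 145]
cams [ 0.43877998 -0.02750171  1.07747616] [ 0.59325123 -0.93450302  0.62770098]
```

```bash
cat >> h.py <<'E'
from scipy.spatial.transform import Rotation as Ro
def plan(x,y,z,yaw,smax=48,tmax=0.14,n=None):
    o=bot.get_obs(); p=np.array(o['ee_pos'])*1000; R=Ro.from_euler('xyz',o['tcp_rot'],degrees=True)
    T=Ro.from_euler('xyz',[180,0,yaw],degrees=True); d=np.array([x,y,z])*1000-p
    rv=(R.inv()*T).as_rotvec(); n=n or int(max(1,np.ceil(np.linalg.norm(d)/smax),np.ceil(np.abs(rv).max()/tmax)))
    rows=[]
    for i in range(n):
        s=R.inv().apply(d/n); rows.append([round(float(a),1) for a in s]+[round(float(a),3) for a in rv/n]); R=R*Ro.from_rotvec(rv/n)
    for i in range(0,n,5): print(rows[i:i+5])
def st():
    o=bot.get_obs(); print('t',round(o['time'],2),'p',(np.array(o['ee_pos'])*1000).round(1),'r',np.round(o['tcp_rot'],2),'F',np.round(o['wrist_force'],2),'T',np.round(o['torque'],2),'op',round(o['opening']*1000,1),'q',np.round(o['q'],1))
E
python3 - <<'E'
from h import *
plan(.494,.065,.25,-8.6)
p=snap('wrist','w0'); print(np.array(p['R']).round(3),p['t'],p['fx'])
E
```

```text
[[33.1, -33.4, 0.0, 0.0, 0.0, 0.025], [32.2, -34.2, 0.0, 0.0, 0.0, 0.025], [31.3, -35.0, 0.0, 0.0, 0.0, 0.025], [30.4, -35.8, 0.0, 0.0, 0.0, 0.025], [29.5, -36.5, 0.0, 0.0, 0.0, 0.025]]
[[28.6, -37.3, 0.0, 0.0, 0.0, 0.025], [27.6, -38.0, 0.0, 0.0, 0.0, 0.025], [26.6, -38.7, 0.0, 0.0, 0.0, 0.025], [25.6, -39.3, 0.0, 0.0, 0.0, 0.025], [24.6, -40.0, 0.0, 0.0, 0.0, 0.025]]
[[23.6, -40.6, 0.0, 0.0, 0.0, 0.025], [22.6, -41.2, 0.0, 0.0, 0.0, 0.025], [21.5, -41.7, 0.0, 0.0, 0.0, 0.025], [20.5, -42.3, 0.0, 0.0, 0.0, 0.025], [19.4, -42.8, 0.0, 0.0, 0.0, 0.025]]
[[ 0.229 -0.973  0.   ]
 [-0.922 -0.217  0.32 ]
 [-0.312 -0.074 -0.947]] [-0.55078044 -0.04213336  0.38130832] 283.4348310399838
```

View pics/w0.png

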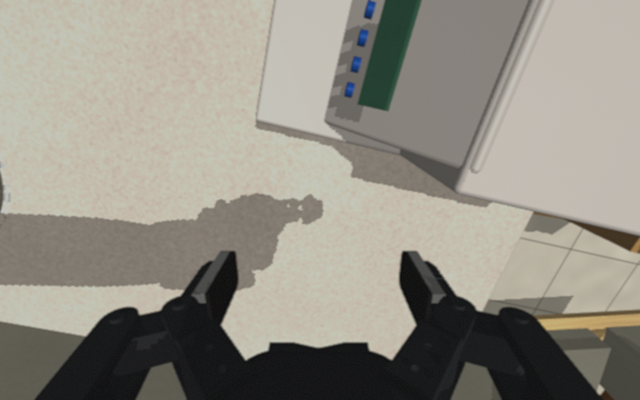

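>>> servo_tool --motion '[[[33,-33,0,0,0,0.025],[32,-34,0,0,0,0.025],[31,-35,0,0,0,0.025],[30.5,-36,0,0,0,0.025],[29.5,-36.5,0,0,0,0.025]]]' --gripper 0 --newtons 30

```text
time: 1.45
ee_pos: [0.2485, -0.334, 0.2504]
tcp_rot: [180.0, -0.0, 6.0]
wrist_force: [0.9, -0.1, 0.8]
opening: 0.0121
```

>>> servo_tool --motion '[[[28.5,-37.5,0,0,0,0.025],[27.5,-38,0,0,0,0.025],[26.5,-38.5,0,0,0,0.025],[25.5,-39.5,0,0,0,0.025],[24.5,-40,0,0,0,0.025]]]'

```text
time: 1.95
ee_pos: [0.3701, -0.133, 0.2506]
tcp_rot: [180.0, -0.1, -1.2]
wrist_force: [1.0, -1.6, 0.7]
opening: -0.0001
```

>>> servo_tool --motion '[[[23.5,-40.5,0,0,0,0.025],[22.5,-41,0,0,0,0.025],[21.5,-41.5,0,0,0,0.025],[20.5,-42.5,0,0,0,0.025],[19.5,-43,0,0,0,0.025]]]'

```text
time: 2.45
ee_pos: [0.4846, -0.0065, 0.2522]
tcp_rot: [-176.7, 0.1, -2.5]
wrist_force: [-0.3, -0.1, -0.5]
opening: 0.0005
```

```bash
python3 - <<'E'
from h import *
st(); p=snap('wrist','w1');st()
for n,X in dict(hub=(.5155,-.040,.05),ball=(.530,.0598,.068),lug=(.478,.098,.03),tab=(.397,.041,.045)).items(): print(n,np.round(proj(p,X),1))
plan(.494,.065,.25,-8.6)
E
```

```text
t 2.45 p [484.6  -6.5 252.2] r [-1.7675e+02  1.1000e-01 -2.5000e+00] F [-0.28 -0.11 -0.54] T [-0.08  0.01  0.02] op 0.5 q [ -2.6  -3.8   1.3  95.3   3.3 179.9]
t 2.5 p [486.7  -5.8 251.6] r [-1.7664e+02  9.0000e-02 -2.4600e+00] F [-3.84  0.02 -1.81] T [-0.06  0.18  0.04] op 0.3 q [ -2.5  -3.6   1.5  95.2   3.4 179.9]
hub [355.7 145.7]
ball [264.6 138.1]
lug [246.4 176.4]
tab [293.4 237.9]
[[2.1, -35.4, 2.9, -0.029, 0.002, 0.054], [0.2, -35.5, 1.8, -0.029, 0.002, 0.054]]
```

View pics/w1.png

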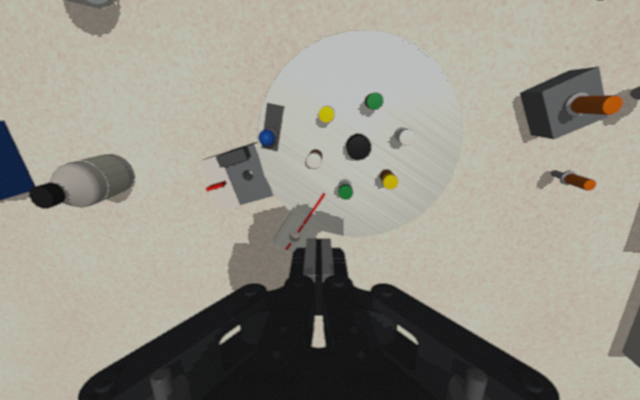

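```bash
python3 - <<'E'
from h import *
st();plan(.530,.0598,.20,81.4,tmax=.148)
E
```

```text
t 2.5 p [486.7  -5.8 251.6] r [-1.7664e+02  9.0000e-02 -2.4600e+00] F [-3.84  0.02 -1.81] T [-0.06  0.18  0.04] op 0.3 q [ -2.5  -3.6   1.5  95.2   3.4 179.9]
[[4.0, -6.4, 5.5, -0.005, -0.004, -0.146], [5.0, -5.8, 5.5, -0.005, -0.004, -0.146], [5.8, -5.0, 5.4, -0.005, -0.004, -0.146], [6.5, -4.2, 5.4, -0.005, -0.004, -0.146], [7.0, -3.2, 5.3, -0.005, -0.004, -0.146]]
[[7.5, -2.2, 5.3, -0.005, -0.004, -0.146], [7.7, -1.1, 5.3, -0.005, -0.004, -0.146], [7.8, 0.0, 5.2, -0.005, -0.004, -0.146], [7.7, 1.2, 5.2, -0.005, -0.004, -0.146], [7.5, 2.2, 5.2, -0.005, -0.004, -0.146]]
```

>>> servo_tool --motion '[[[4,-6.5,5.5,-0.005,-0.004,-0.146],[5,-6,5.5,-0.005,-0.004,-0.146],[6,-5,5.5,-0.005,-0.004,-0.146],[6.5,-4,5.5,-0.005,-0.004,-0.146],[7,-3,5,-0.005,-0.004,-0.146]]]' --gripper 50 --newtons 60

```text
time: 3.0
ee_pos: [0.5059, 0.0249, 0.2263]
tcp_rot: [-178.5, -0.5, 39.5]
wrist_force: [-0.0, -0.5, 0.1]
opening: 0.0501
```

>>> servo_tool --motion '[[[7.5,-2,5,-0.005,-0.004,-0.146],[7.5,-1,5,-0.005,-0.004,-0.146],[8,0,5,-0.005,-0.004,-0.146],[7.5,1,5,-0.005,-0.004,-0.146],[7.5,2,5,-0.005,-0.004,-0.146]]]'

```text
time: 3.5
ee_pos: [0.5273, 0.0573, 0.2016]
tcp_rot: [179.9, 0.2, 81.4]
wrist_force: [0.2, -0.5, -0.3]
opening: 0.0503
```

```bash
python3 - <<'E'
from h import *
st(); p=snap('wrist','w2');st()
for n,X in dict(hub=(.5155,-.040,.05),ball=(.530,.0598,.068),lug=(.478,.098,.03),tab=(.397,.041,.045),tcp=(.530,.0598,.2)).items(): print(n,np.round(proj(p,X),1))
plan(.530,.0598,.068,81.4)
E
```

```text
t 3.5 p [527.3  57.3 201.6] r [1.7991e+02 1.5000e-01 8.1370e+01] F [ 0.24 -0.47 -0.27] T [-0.03  0.04  0.02] op 50.3 q [  6.3   1.5   1.   89.5  -0.2 104.9]
t 3.55 p [527.5  58.  200.7] r [1.7995e+02 1.6000e-01 8.1880e+01] F [-0.44  1.36 -1.5 ] T [0.04 0.04 0.02] op 49.9 q [  6.4   1.6   1.   89.4  -0.2 104.5]
hub [320.4 267.6]
ball [320.1 186.7]
lug [265.2 148.6]
tab [199.8 214.8]
tcp [322.2 262.5]
[[0.8, 0.7, 44.2, 0.0, 0.001, 0.003], [0.8, 0.7, 44.2, 0.0, 0.001, 0.003], [0.8, 0.7, 44.2, 0.0, 0.001, 0.003]]
```

View pics/w2.png

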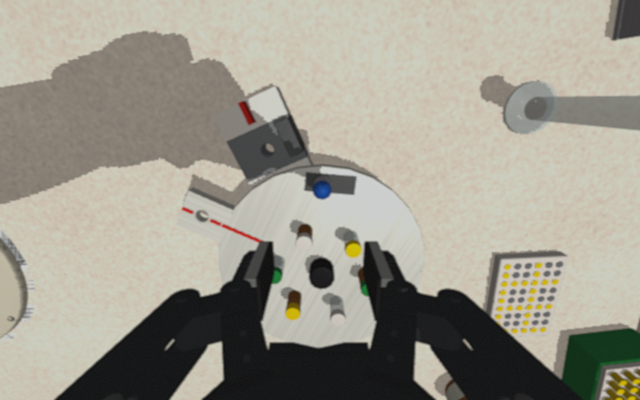

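>>> servo_tool --motion '[[[1,1,33,0,0,0],[1,1,33,0,0,0],[0.5,0,30,0,0,0],[0,0,22,0,0,0],[0,0,14,0,0,0]]]'

```text
time: 4.05
ee_pos: [0.5289, 0.0586, 0.0681]
tcp_rot: [-180.0, 0.2, 80.9]
wrist_force: [-0.0, 1.0, 1.0]
opening: 0.0501
```

>>> servo_tool --motion '[[[0,0,0,0,0,0],[0,5,0,0,0,0],[0,4,0,0,0,0],[0,2,0,0,0,0]]]'

```text
time: 4.45
ee_pos: [0.5418, 0.0572, 0.0711]
tcp_rot: [179.8, 0.1, 81.0]
wrist_force: [0.7, 0.6, 0.9]
opening: 0.0499
```

```bash
python3 - <<'E'
from h import *
st(); p=snap('wrist','w3');st()
E
```

```text
t 4.45 p [541.8  57.2  71.1] r [1.798e+02 1.000e-01 8.101e+01] F [0.7  0.63 0.86] T [-0.03  0.1  -0.03] op 49.9 q [  6.1   4.5 -10.3  75.1  -0.2 105.1]
t 4.5 p [541.8  57.2  70.8] r [1.7982e+02 1.1000e-01 8.1010e+01] F [-0.87  0.03 -0.28] T [0.03 0.   0.01] op 50.1 q [  6.1   4.5 -10.3  75.   -0.2 105.1]
```

View pics/w3.png

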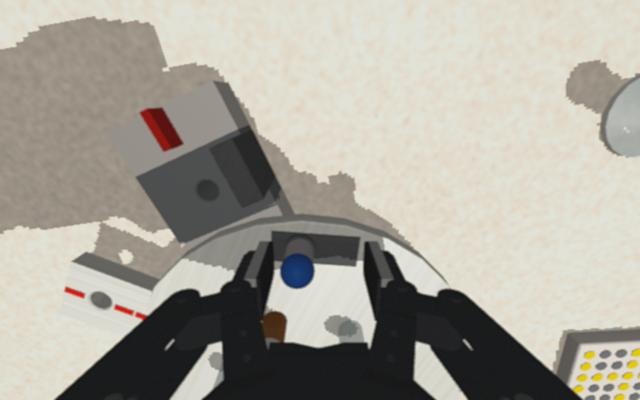

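>>> servo_tool --motion '[[[0,1.5,0.5,0,0,0],[0,1.5,0.5,0,0,0],[0,1.5,0.5,0,0,0],[-0.2,1.5,0.5,0,0,0.01],[-0.2,2,0,0,0,0.015]]]'

```text
time: 5.0
ee_pos: [0.5484, 0.0555, 0.0677]
tcp_rot: [179.9, 0.1, 79.5]
wrist_force: [-1.4, -0.8, 0.3]
opening: 0.0499
```

>>> servo_tool --motion '[[[-0.5,3,0,0,0,0.03],[-0.5,3.5,0,0,0,0.035],[-0.7,4,0,0,0,0.04],[-0.7,4,0,0,0,0.04],[-0.7,4,0,0,0,0.04]]]'

```text
time: 5.5
ee_pos: [0.5658, 0.0478, 0.0678]
tcp_rot: [179.9, 0.1, 68.8]
wrist_force: [-0.9, -0.3, -0.8]
opening: 0.0495
```

```bash
python3 - <<'E'
from h import *
st(); p=snap('wrist','w4');p=snap('top','t4');st()
E
```

```text
t 5.5 p [565.8  47.8  67.8] r [1.799e+02 1.100e-01 6.882e+01] F [-0.91 -0.31 -0.76] T [ 0.09  0.1  -0.06] op 49.5 q [ 4.900e+00  7.800e+00 -7.100e+00  7.510e+01 -1.000e-01  1.161e+02]
t 5.6 p [566.   47.7  67.8] r [1.7988e+02 1.1000e-01 6.8880e+01] F [ 0.48  0.59 -0.36] T [-0.04  0.   -0.01] op 50.0 q [  4.9   7.8  -7.1  75.1  -0.2 116. ]
```

View pics/w4.png

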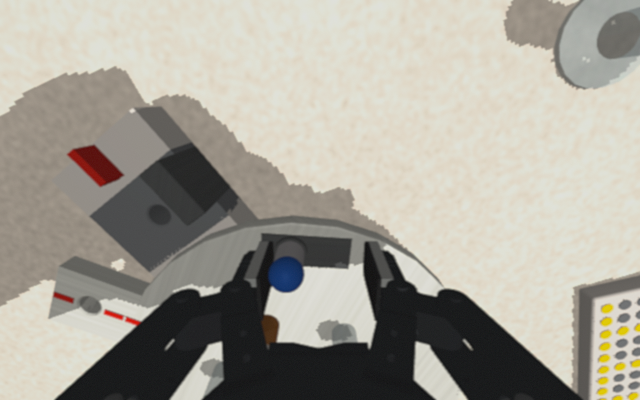

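>>> servo_tool --motion '[[[-0.5,3,0,0,0,0.03],[-0.7,4,0,0,0,0.04],[-0.7,4,0,0,0,0.04],[-0.7,4,0,0,0,0.04],[-0.7,4,0,0,0,0.04]]]'

```text
time: 6.1
ee_pos: [0.5814, 0.0368, 0.0679]
tcp_rot: [179.9, 0.1, 58.0]
wrist_force: [-0.4, 0.9, -0.5]
opening: 0.0498
```

>>> servo_tool --motion '[[[-0.7,4,0,0,0,0.04],[-0.7,4,0,0,0,0.04],[-0.7,4,0,0,0,0.04],[-0.5,3,0,0,0,0.03],[-0.4,2,0,0,0,0.02]]]'

```text
time: 6.6
ee_pos: [0.5935, 0.0243, 0.068]
tcp_rot: [179.9, 0.1, 48.3]
wrist_force: [-0.7, 0.1, 0.5]
opening: 0.0498
```

```bash
python3 - <<'E'
from h import *
st(); p=snap('wrist','w5');p=snap('top','t5');st()
a=cv2.imread('pics/t5.png')[190:350,210:450];cv2.imwrite('pics/t5z.png',cv2.resize(a,(800,533),interpolation=2))
E
```

```text
t 6.6 p [593.5  24.3  68. ] r [1.7986e+02 6.0000e-02 4.8280e+01] F [-0.75  0.09  0.5 ] T [ 0.1   0.03 -0.02] op 49.8 q [ 2.400e+00  1.130e+01 -3.100e+00  7.560e+01 -1.000e-01  1.341e+02]
t 6.7 p [593.4  24.3  68. ] r [1.7985e+02 7.0000e-02 4.8330e+01] F [ 0.06  0.05 -0.47] T [-0.03 -0.    0.02] op 50.3 q [  2.4  11.3  -3.1  75.6  -0.2 134.1]
```

View pics/w5.png

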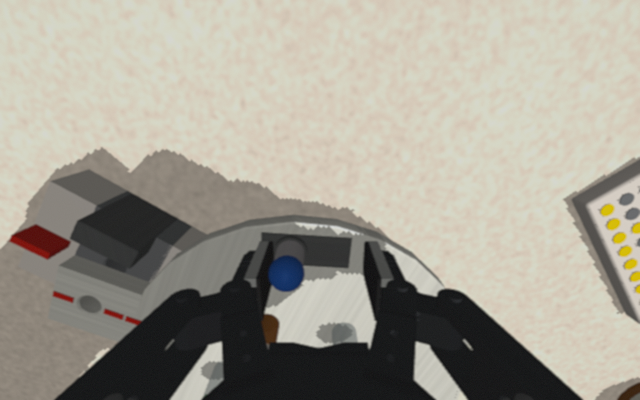

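View pics/t5z.png

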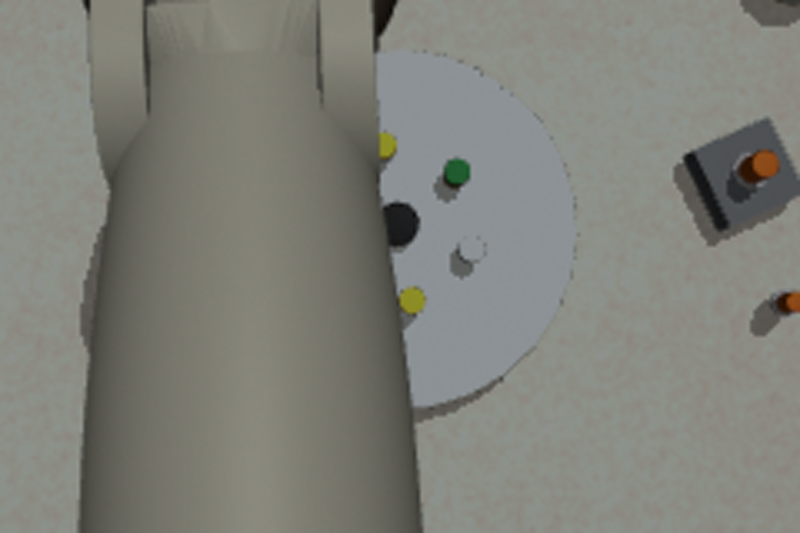

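>>> servo_tool --motion '[[[-0.3,2,0,0,0,0.02],[-0.3,2,0,0,0,0.02],[-0.3,2,0,0,0,0.02],[-0.2,1.5,0,0,0,0.015],[-0.2,1,0,0,0,0.01]]]'

```text
time: 7.2
ee_pos: [0.5987, 0.0175, 0.068]
tcp_rot: [179.9, 0.1, 43.4]
wrist_force: [0.1, 1.7, 0.4]
opening: 0.05
```

>>> servo_tool --motion '[[[-0.1,0.7,0,0,0,0.007],[-0.1,0.7,0,0,0,0.007],[-0.1,0.7,0,0,0,0.007]]]'

```text
time: 7.5
ee_pos: [0.5998, 0.0159, 0.068]
tcp_rot: [179.9, 0.1, 42.3]
wrist_force: [-0.9, 0.0, -0.2]
opening: 0.0495
```

>>> servo_tool --motion '[[[-0.1,0.7,0,0,0,0.007],[-0.1,0.7,0,0,0,0.007]]]'

```text
time: 7.7
ee_pos: [0.6006, 0.0147, 0.068]
tcp_rot: [179.9, 0.0, 41.5]
wrist_force: [-0.5, 0.7, -0.7]
opening: 0.05
```

```bash
python3 - <<'E'
from h import *
st(); p=snap('wrist','w6');st()
E
```

```text
t 7.7 p [600.6  14.7  68. ] r [1.7985e+02 5.0000e-02 4.1470e+01] F [-0.54  0.68 -0.69] T [0.03 0.09 0.02] op 50.0 q [ 1.50e+00  1.22e+01 -2.00e+00  7.57e+01 -1.00e-01  1.40e+02]
t 7.75 p [600.7  14.6  68. ] r [1.7985e+02 5.0000e-02 4.1440e+01] F [-0.12 -0.51  0.42] T [ 0.01 -0.02  0.01] op 50.1 q [ 1.50e+00  1.22e+01 -2.00e+00  7.57e+01 -1.00e-01  1.40e+02]
```

View pics/w6.png

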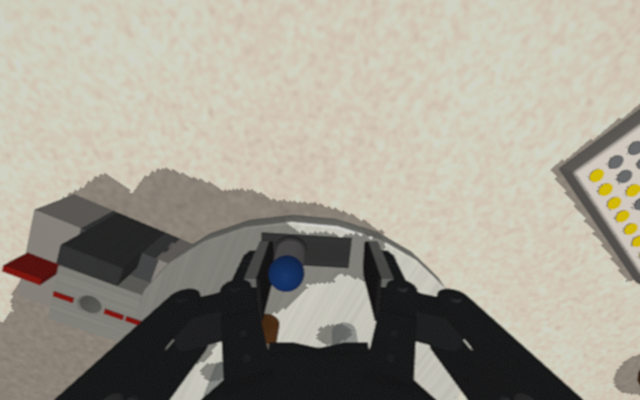

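>>> servo_tool --motion '[[[-0.1,0.6,0,0,0,0.006],[0,0.6,0,0,0,0.006]]]'

```text
time: 7.95
ee_pos: [0.6013, 0.0138, 0.068]
tcp_rot: [179.9, 0.1, 40.8]
wrist_force: [-0.5, -1.5, -0.9]
opening: 0.0499
```

>>> servo_tool --motion '[[[-0.1,0.6,0,0,0,0.006],[0,0.6,0,0,0,0.006]]]'

```text
time: 8.15
ee_pos: [0.602, 0.0128, 0.068]
tcp_rot: [179.9, 0.0, 40.1]
wrist_force: [-0.4, 0.1, -0.0]
opening: 0.0502
```

>>> servo_tool --motion '[[[-0.1,0.6,0,0,0,0.006],[0,0,0,0,0,0]]]'

```text
time: 8.35
ee_pos: [0.6022, 0.0123, 0.068]
tcp_rot: [179.9, 0.1, 39.8]
wrist_force: [-2.2, 1.3, 0.5]
opening: 0.0502
```

>>> servo_tool --motion '[[[0,0.4,0,0,0,0.003],[0,0,0,0,0,0]]]'

```text
time: 8.55
ee_pos: [0.6023, 0.0122, 0.0679]
tcp_rot: [179.9, 0.1, 39.6]
wrist_force: [-2.2, 2.9, 1.3]
opening: 0.0499
```

>>> servo_tool --motion '[[[0,0.4,0,0,0,0],[0,0,0,0,0,0]]]'

```text
time: 8.75
ee_pos: [0.6024, 0.0121, 0.0679]
tcp_rot: [179.9, 0.1, 39.6]
wrist_force: [-5.2, 3.8, 1.7]
opening: 0.0498
```

>>> servo_tool --motion '[[[0,0.2,0,0,0,0],[0,0,0,0,0,0],[0,0,0,0,0,0]]]'

```text
time: 9.05
ee_pos: [0.6024, 0.012, 0.0679]
tcp_rot: [179.9, 0.1, 39.6]
wrist_force: [-5.4, 4.0, 1.0]
opening: 0.05
```

```bash
python3 - <<'E'
from h import *
st(); p=snap('wrist','w7');st()
E
```

```text
t 9.05 p [602.4  12.   67.9] r [1.7993e+02 6.0000e-02 3.9640e+01] F [-5.45  3.96  1.03] T [ 0.82  0.95 -0.02] op 50.0 q [ 1.200e+00  1.250e+01 -1.700e+00  7.580e+01 -1.000e-01  1.415e+02]
t 9.1 p [602.4  12.   67.9] r [1.7994e+02 6.0000e-02 3.9640e+01] F [-4.97  4.46  1.22] T [0.78 0.96 0.1 ] op 49.8 q [ 1.200e+00  1.250e+01 -1.700e+00  7.580e+01 -1.000e-01  1.415e+02]
```

View pics/w7.png

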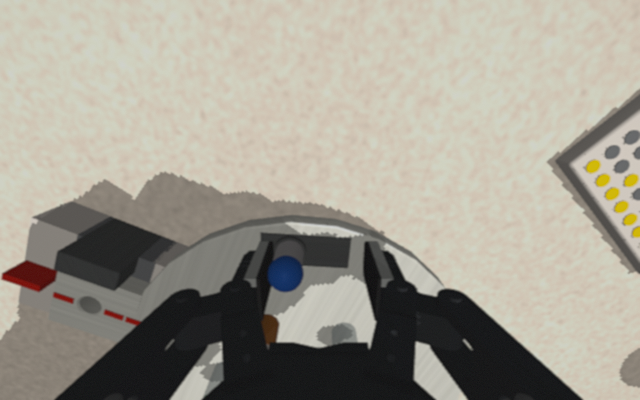

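>>> servo_tool --motion '[[[0,0.25,0,0,0,0],[0,0,0,0,0,0],[0,0,0,0,0,0],[0,0,0,0,0,0],[0,0,0,0,0,0]]]'

```text
time: 9.6
ee_pos: [0.6024, 0.012, 0.0679]
tcp_rot: [180.0, 0.1, 39.6]
wrist_force: [-5.0, 4.8, 1.8]
opening: 0.0496
```

>>> servo_tool --motion '[[[0,0,0,0,0,0],[0,0,0,0,0,0],[0,0,0,0,0,0],[0,0,0,0,0,0],[0,0,0,0,0,0]]]'

```text
time: 10.1
ee_pos: [0.6025, 0.012, 0.0679]
tcp_rot: [180.0, 0.1, 39.6]
wrist_force: [-4.8, 5.4, 2.5]
opening: 0.0503
```

>>> servo_tool --motion '[[[0,0,0,0,0,0],[0,0,0,0,0,0],[0,0,0,0,0,0]]]'

```text
time: 10.4
ee_pos: [0.6025, 0.012, 0.0679]
tcp_rot: [180.0, 0.1, 39.6]
wrist_force: [-5.3, 4.5, 1.0]
opening: 0.0498
```

>>> servo_tool --motion '[[[0,0.2,0,0,0,0],[0,0,0,0,0,0],[0,0,0,0,0,0],[0,0,0,0,0,0],[0,0,0,0,0,0]]]'

```text
time: 10.9
ee_pos: [0.6025, 0.012, 0.0679]
tcp_rot: [180.0, 0.1, 39.7]
wrist_force: [-5.8, 5.0, 3.1]
opening: 0.0501
```

>>> servo_tool --motion '[[[0,0,0,0,0,0],[0,0,0,0,0,0],[0,0,0,0,0,0],[0,0,0,0,0,0],[0,0,0,0,0,0]]]'

```text
time: 11.4
ee_pos: [0.6025, 0.012, 0.0679]
tcp_rot: [180.0, 0.1, 39.7]
wrist_force: [-5.6, 5.8, 1.7]
opening: 0.05
```

>>> servo_tool --motion '[[[0,0,0,0,0,0],[0,-2,0,0,0,0],[0,-6,0,0,0,0],[0,-8,0,0,0,0],[0,0,-10,0,0,0]]]'

```text
time: 11.9
ee_pos: [0.5918, 0.0241, 0.0771]
tcp_rot: [179.9, 0.1, 39.6]
wrist_force: [-0.8, 0.0, -0.1]
opening: 0.0502
```

>>> servo_tool --motion '[[[0,0,-30,0,0,0],[0,0,-40,0,0,0],[0,0,-45,0,0,0]]]'

```text
time: 12.2
ee_pos: [0.5923, 0.0238, 0.1944]
tcp_rot: [179.9, 0.1, 39.6]
wrist_force: [1.3, 0.4, 0.2]
opening: 0.05
```

```bash
python3 - <<'E'
from h import *
st(); p=snap('wrist','w8')
for n,X in dict(hub=(.5155,-.040,.05),lug=(.4785,.098,.045)).items(): print(n,np.round(proj(p,X),1))
plan(.42,.07,.2,105)
plan(.551,-.274,.2,70)
E
```

```text
t 12.2 p [592.3  23.8 194.4] r [1.7987e+02 9.0000e-02 3.9620e+01] F [1.31 0.36 0.16] T [-0.03 -0.08  0.05] op 50.0 q [  2.4  10.1   9.5  89.4  -0.2 142.8]
hub [317.5 273.3]
lug [194.1 222.1]
[[-11.7, -16.3, 0.2, 0.001, -0.0, -0.127], [-9.5, -17.6, 0.2, 0.001, -0.0, -0.127], [-7.2, -18.7, 0.2, 0.001, -0.0, -0.127], [-4.8, -19.5, 0.2, 0.001, -0.0, -0.127], [-2.3, -19.9, 0.3, 0.001, -0.0, -0.127]]
[[0.3, -20.0, 0.3, 0.001, -0.0, -0.127], [2.8, -19.8, 0.3, 0.001, -0.0, -0.127], [5.3, -19.3, 0.3, 0.001, -0.0, -0.127], [7.7, -18.5, 0.4, 0.001, -0.0, -0.127]]
[[-31.9, 28.8, 0.5, 0.001, -0.001, -0.076], [-34.0, 26.3, 0.5, 0.001, -0.001, -0.076], [-35.9, 23.7, 0.5, 0.001, -0.001, -0.076], [-37.6, 20.9, 0.5, 0.001, -0.001, -0.076], [-39.1, 18.0, 0.5, 0.001, -0.001, -0.076]]
[[-40.3, 15.0, 0.5, 0.001, -0.001, -0.076], [-41.3, 11.9, 0.5, 0.001, -0.001, -0.076]]
```

View pics/w8.png

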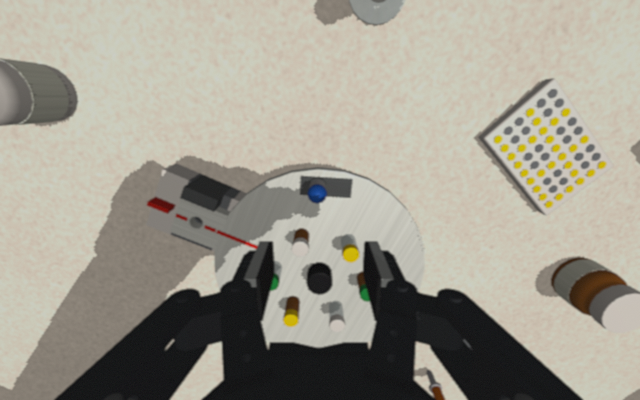

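>>> servo_tool --motion '[[[-28,32,0,0,0,0],[-28,32,0,0,0,0],[-28,32,0,0,0,0],[-28,32,0,0,0,0],[-28,32,0,0,0,0]]]'

```text
time: 12.75
ee_pos: [0.5869, -0.1904, 0.1945]
tcp_rot: [179.8, 0.0, 39.6]
wrist_force: [0.3, -0.6, -0.2]
opening: 0.0495
```

```bash
python3 - <<'E'
from h import *
st(); plan(.551,-.274,.2,39.6)
p=snap('top','t9')
print(ray(p,474,239,0.0),ray(p,444,283,0.0))
for n,X in dict(lug=(.4785,.098,.045)).items(): print(n,np.round(proj(p,X),1))
a=cv2.imread('pics/t9.png')[190:350,210:450];cv2.imwrite('pics/t9z.png',cv2.resize(a,(800,533),interpolation=2))
E
```

```text
t 12.75 p [ 586.9 -190.4  194.5] r [1.7977e+02 1.0000e-02 3.9630e+01] F [ 0.33 -0.62 -0.24] T [ 0.02 -0.03 -0.01] op 49.5 q [-1.790e+01  1.330e+01  1.330e+01  8.980e+01 -1.000e-01  1.225e+02]
[[-40.5, 20.7, -2.7, 0.002, 0.0, 0.0], [-40.5, 20.7, -2.7, 0.002, 0.0, 0.0]]
[ 0.55868076 -0.37272166  0.        ] [ 0.45973167 -0.29881486  0.        ]
lug [265.6 274.8]
```

View pics/t9z.png

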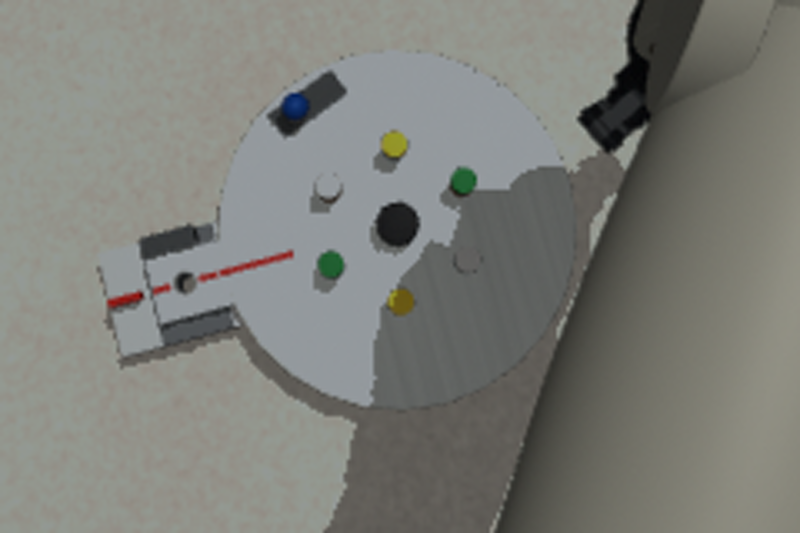

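>>> servo_tool --motion '[[[-40.5,20.5,-2.5,0,0,0],[-40.5,20.5,-2.5,0,0,0]]]'

```text
time: 13.0
ee_pos: [0.5505, -0.2729, 0.1992]
tcp_rot: [179.8, 0.0, 39.7]
wrist_force: [0.8, -0.8, 0.0]
opening: 0.0499
```

```bash
python3 - <<'E'
from h import *
bot.camera('wrist');st(); p=snap('wrist','w10')
for n,X in dict(pintop=(.551,-.274,.084),pingrip=(.551,-.274,.064),col=(.551,-.274,.044)).items(): print(n,np.round(proj(p,X),1))
for l in('pin_grip','stand'): print(l,[(np.round(d['rect'],0).tolist(),round(d['confidence'],2)) for d in bot.look_for(p,l)])
E
```

```text
t 13.05 p [ 547.8 -278.6  199.8] r [1.7971e+02 1.5000e-01 3.9430e+01] F [-1.46 -4.02  0.19] T [-0.14  0.12  0.04] op 49.8 q [-26.8  13.   13.5  90.3  -0.3 113.7]
pintop [315.2 190.3]
pingrip [315.3 184. ]
col [315.3 178.4]
pin_grip [([373.0, 206.0, 40.0, 60.0], 0.98), ([278.0, 232.0, 11.0, 28.0], 0.68), ([305.0, 168.0, 25.0, 32.0], 0.57)]
stand [([304.0, 170.0, 24.0, 31.0], 0.71), ([285.0, 141.0, 65.0, 72.0], 0.55)]
```

View pics/w10.png

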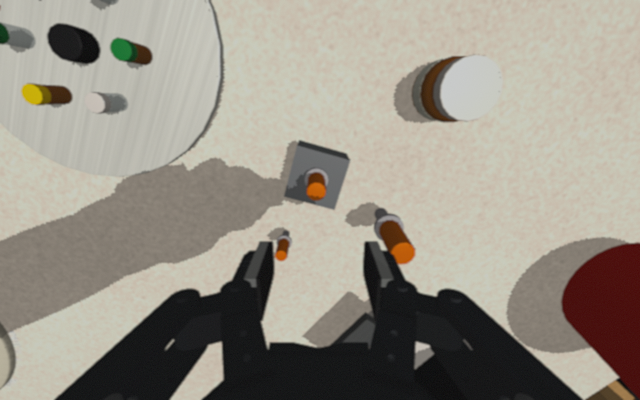

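```bash
python3 - <<'E'
from h import *
st(); plan(.5515,-.2745,.072,39.6,smax=32)
E
```

```text
t 13.2 p [ 550.5 -272.8  199.3] r [1.7981e+02 2.0000e-02 3.9490e+01] F [ 1.01  0.38 -0.55] T [ 0.01  0.01 -0.01] op 50.0 q [-2.630e+01  1.300e+01  1.350e+01  9.030e+01 -1.000e-01  1.142e+02]
[[-0.1, 0.4, 31.8, 0.001, 0.0, -0.0], [-0.1, 0.4, 31.8, 0.001, 0.0, -0.0], [-0.1, 0.4, 31.8, 0.001, 0.0, -0.0], [-0.1, 0.5, 31.8, 0.001, 0.0, -0.0]]
```

>>> servo_tool --motion '[[[0,0.5,32,0.001,0,0],[0,0.5,32,0.001,0,0],[0,0.5,32,0.001,0,0],[0,0,20,0,0,0],[0,0,11,0,0,0]]]'

```text
time: 13.7
ee_pos: [0.5516, -0.2715, 0.0697]
tcp_rot: [-179.9, 0.1, 39.7]
wrist_force: [0.2, 0.2, -0.5]
opening: 0.0498
```

```bash
python3 - <<'E'
from h import *
bot.camera('wrist');st(); p=snap('wrist','w11');st()
E
```

```text
t 13.75 p [ 551.3 -271.6   68.9] r [-1.798e+02  1.200e-01  3.970e+01] F [-0.47  0.08 -1.4 ] T [-0.   -0.04  0.03] op 49.9 q [-26.2  14.3   0.6  76.5  -0.  114.1]
t 13.8 p [ 551.6 -272.    70.5] r [-1.7987e+02  9.0000e-02  3.9690e+01] F [ 0.05  0.03 -0.69] T [-0.04  0.   -0.  ] op 49.9 q [-26.2  14.2   0.7  76.6  -0.  114.1]
```

View pics/w11.png

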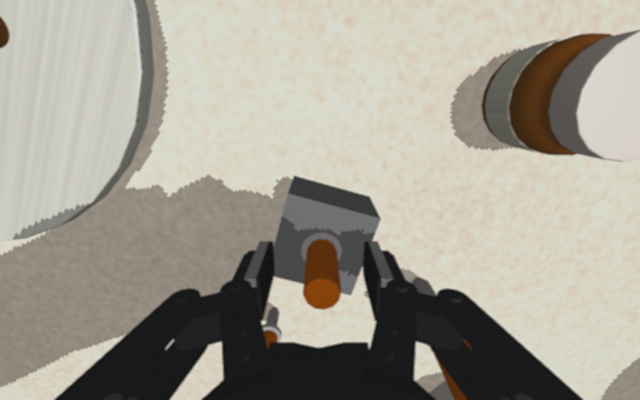

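>>> servo_tool --motion '[[[-1.5,2,-1.5,0,0,0],[0,0,0,0,0,0]]]'

```text
time: 14.0
ee_pos: [0.5528, -0.2762, 0.0751]
tcp_rot: [179.9, -0.0, 39.6]
wrist_force: [-0.0, 0.8, 0.9]
opening: 0.0501
```

>>> servo_tool --motion '[[[0,0,0,0,0,0],[0,0,0,0,0,0],[0,0,0,0,0,0],[0,0,0,0,0,0],[0,0,0,0,0,0]]]' --gripper 10 --newtons 30

```text
time: 14.5
ee_pos: [0.5519, -0.2756, 0.0738]
tcp_rot: [-180.0, 0.0, 39.6]
wrist_force: [-2.3, 2.9, 6.0]
opening: 0.0171
```

```bash
python3 - <<'E'
from h import *
st(); p=snap('wrist','w12');st()
E
```

```text
t 14.5 p [ 551.9 -275.6   73.8] r [-1.7998e+02  2.0000e-02  3.9610e+01] F [-2.32  2.91  5.97] T [ 0.48  0.53 -0.06] op 17.1 q [-26.5  14.3   1.1  76.9  -0.  113.9]
t 14.55 p [ 551.9 -275.6   73.8] r [-1.7999e+02  2.0000e-02  3.9610e+01] F [-2.11  2.73  6.23] T [ 0.58  0.49 -0.  ] op 16.8 q [-26.5  14.3   1.1  76.9  -0.  113.9]
```

View pics/w12.png

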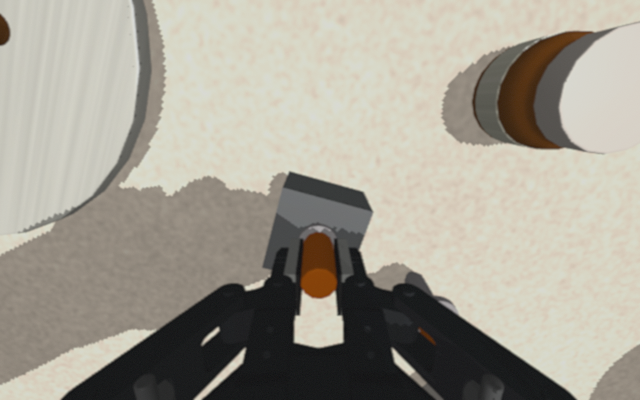

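>>> servo_tool --motion '[[[0,0,-8,0,0,0],[0,0,-14,0,0,0],[0,0,-20,0,0,0],[0,0,-30,0,0,0],[0,0,-30,0,0,0]]]'

```text
time: 15.05
ee_pos: [0.5519, -0.2758, 0.1771]
tcp_rot: [-180.0, 0.0, 39.6]
wrist_force: [1.2, 0.8, -0.1]
opening: 0.0169
```

```bash
python3 - <<'E'
from h import *
bot.camera('wrist');bot.camera('wrist');p=snap('wrist','w13');s=snap('side','s13');st()
a=cv2.imread('pics/s13.png')[150:350,180:430];cv2.imwrite('pics/s13z.png',cv2.resize(a,(750,600),interpolation=2))
E
```

```text
t 15.25 p [ 552.5 -276.1  176.6] r [ 1.799e+02 -1.000e-02  3.960e+01] F [-0.44 -0.55 -0.98] T [-0.04  0.04  0.03] op 17.0 q [-26.5  13.4  11.4  87.9  -0.  113.9]
```

View pics/w13.png

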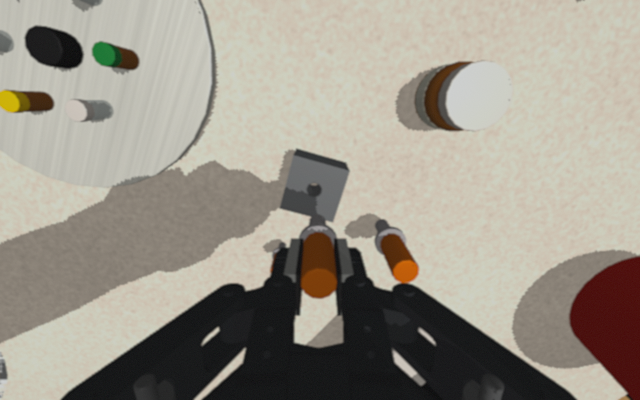

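View pics/s13z.png

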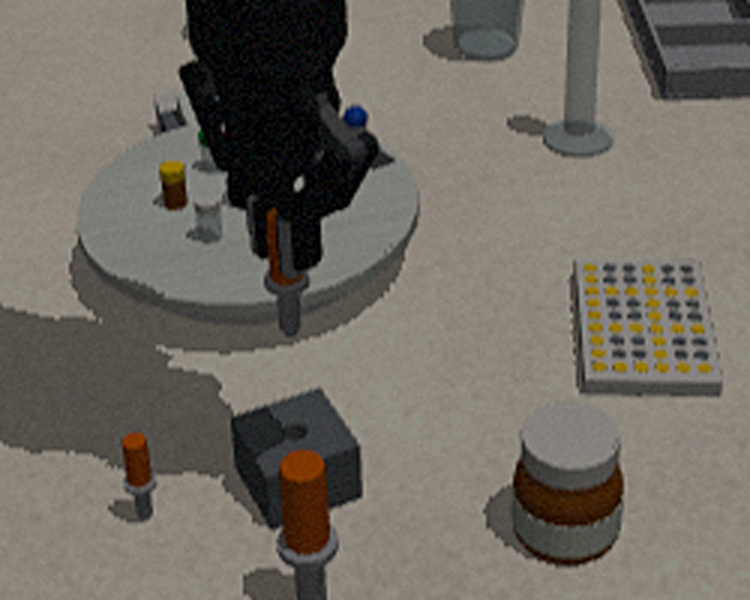

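```bash
python3 - <<'E'
from h import *
o=bot.get_obs();R=Ro.from_euler('xyz',o['tcp_rot'],degrees=True)
p=bot.camera('wrist')
for dx in(-3,0,3):
  for n,z in dict(top=-10.2,colbot=33.8,tip=67.8).items():
    X=np.array(o['ee_pos'])+R.apply(np.array([dx,0,z])/1000); print(dx,n,np.round(proj(p,X),1))
im=cv2.cvtColor(p['color'],cv2.COLOR_RGB2BGR)[200:310,260:380];cv2.imwrite('pics/w14.png',cv2.resize(im,(600,550),interpolation=2))
plan(.4785,.098,.177,39.6)
E
```

```text
-3 top [317.  287.3]
-3 colbot [317.2 243.2]
-3 tip [317.4 221.1]
0 top [317. 282.]
0 colbot [317.2 238.9]
0 tip [317.4 217.4]
3 top [316.9 276.5]
3 colbot [317.2 234.5]
3 tip [317.4 213.6]
[[22.7, -41.9, -0.2, -0.0, 0.0, 0.0], [22.7, -41.9, -0.2, -0.0, 0.0, 0.0], [22.7, -41.9, -0.2, -0.0, 0.0, 0.0], [22.7, -41.9, -0.2, -0.0, 0.0, 0.0], [22.7, -41.9, -0.2, -0.0, 0.0, 0.0]]
[[22.7, -41.9, -0.2, -0.0, 0.0, 0.0], [22.7, -41.9, -0.2, -0.0, 0.0, 0.0], [22.7, -41.9, -0.2, -0.0, 0.0, 0.0]]
```

View pics/w14.png

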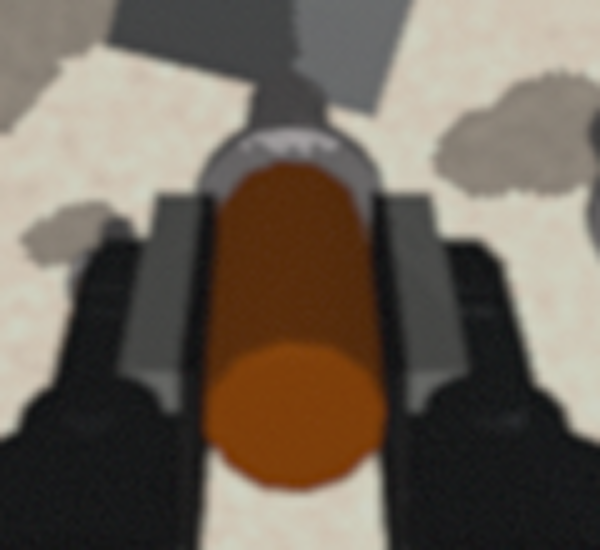

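>>> servo_tool --motion '[[[12,-22,0,0,0,0],[20,-37,0,0,0,0],[22,-41,0,0,0,0],[22,-41,0,0,0,0],[22,-41,0,0,0,0]]]'

```text
time: 15.8
ee_pos: [0.5102, -0.0715, 0.174]
tcp_rot: [-179.9, 0.1, 39.6]
wrist_force: [0.5, 1.3, -0.5]
opening: 0.017
```

>>> servo_tool --motion '[[[22,-41,0,0,0,0],[22,-41,0,0,0,0],[20,-37,0,0,0,0],[12,-20,0,0,0,0],[5,-10,0,0,0,0]]]'

```text
time: 16.3
ee_pos: [0.4779, 0.0952, 0.1742]
tcp_rot: [-179.9, 0.1, 39.7]
wrist_force: [0.3, 0.0, -0.9]
opening: 0.0167
```

>>> servo_tool --motion '[[[0,0,0,0,0,0],[0,0,0,0,0,0]]]'

```text
time: 16.5
ee_pos: [0.4788, 0.0927, 0.1747]
tcp_rot: [-180.0, 0.1, 39.6]
wrist_force: [-0.3, -0.8, -0.2]
opening: 0.0173
```

```bash
python3 - <<'E'
from h import *
st(); p=snap('wrist','w15')
for n,X in dict(hole=(.4785,.098,.045),).items(): print(n,np.round(proj(p,X),1))
plan(.4785,.098,.127,39.6)
im=cv2.imread('pics/w15.png')[120:320,220:420];cv2.imwrite('pics/w15z.png',cv2.resize(im,(600,600),interpolation=2))
E
```

```text
t 16.5 p [478.8  92.7 174.7] r [-1.7997e+02  9.0000e-02  3.9600e+01] F [-0.31 -0.76 -0.19] T [ 0.   -0.02 -0.  ] op 17.3 q [ 11.   -4.3  -7.6  86.8  -0.  151.4]
hole [313.  188.2]
[[1.6, -2.3, 23.9, -0.0, 0.001, -0.0], [1.6, -2.3, 23.9, -0.0, 0.001, -0.0]]
```

View pics/w15z.png

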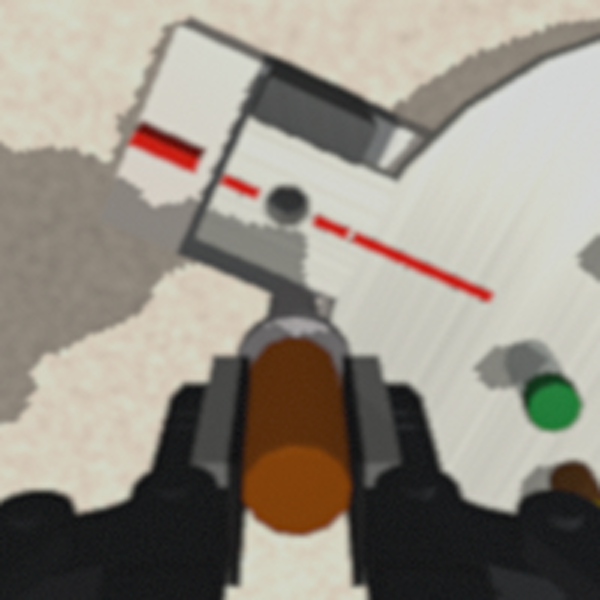

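```bash
cat >> h.py <<'E'
def axis(p,zs,dx=0,dy=0):
    o=bot.get_obs();R=Ro.from_euler('xyz',o['tcp_rot'],degrees=True)
    for z in zs:
        print(z,[np.round(proj(p,np.array(o['ee_pos'])+R.apply(np.array([dx+a,dy+b,z])/1000)),1).tolist() for a,b in((0,0),(1,0),(0,1))])
E
python3 - <<'E'
from h import *
p=bot.camera('wrist');st(); axis(p,[-10,34,68,129.7]);axis(p,[-10,34,68,129.7],-.8)
E
```

```text
t 16.6 p [479.   92.3 174.9] r [-1.7998e+02  7.0000e-02  3.9530e+01] F [ 0.29 -0.4  -0.03] T [-0.02 -0.   -0.02] op 17.0 q [ 10.9  -4.3  -7.6  86.8  -0.  151.4]
-10 [[317.3, 281.9], [317.3, 280.1], [319.4, 281.9]]
34 [[317.5, 238.8], [317.5, 237.4], [319.1, 238.8]]
68 [[317.6, 217.3], [317.6, 216.1], [318.9, 217.3]]
129.7 [[317.7, 191.6], [317.7, 190.6], [318.8, 191.6]]
-10 [[317.3, 283.3], [317.3, 281.5], [319.4, 283.3]]
34 [[317.5, 240.0], [317.5, 238.5], [319.1, 240.0]]
68 [[317.6, 218.3], [317.6, 217.1], [318.9, 218.3]]
129.7 [[317.7, 192.4], [317.7, 191.4], [318.8, 192.4]]
```

>>> servo_tool --motion '[[[1.5,-0.6,10,0,0,0],[1.5,-0.6,15,0,0,0],[0.5,0,10,0,0,0],[0,0,5,0,0,0],[0,0,0,0,0,0]]]'

```text
time: 17.1
ee_pos: [0.4802, 0.0964, 0.1339]
tcp_rot: [-179.9, 0.1, 39.6]
wrist_force: [1.2, 0.8, -0.1]
opening: 0.017
```

>>> servo_tool --motion '[[[0,0,0,0,0,0],[0,0,0,0,0,0]]]'

```text
time: 17.3
ee_pos: [0.481, 0.0966, 0.1357]
tcp_rot: [180.0, 0.0, 39.6]
wrist_force: [0.3, 0.1, -0.1]
opening: 0.017
```

```bash
python3 - <<'E'
from h import *
st(); p=snap('wrist','w16'); axis(p,[-10,34,68,90.5],-.8)
im=cv2.imread('pics/w16.png')[170:310,250:390];cv2.imwrite('pics/w16z.png',cv2.resize(im,(700,700),interpolation=2)[:600])
E
```

```text
t 17.3 p [481.   96.6 135.7] r [180.     0.    39.61] F [ 0.32  0.07 -0.12] T [-0.02 -0.02 -0.04] op 17.0 q [ 11.4  -3.9 -11.5  82.4  -0.  151.7]
-10 [[317.0, 283.2], [317.0, 281.4], [319.1, 283.2]]
34 [[317.3, 239.9], [317.3, 238.4], [318.9, 239.9]]
68 [[317.4, 218.3], [317.4, 217.0], [318.8, 218.3]]
90.5 [[317.5, 207.3], [317.5, 206.1], [318.7, 207.3]]
```

View pics/w16z.png

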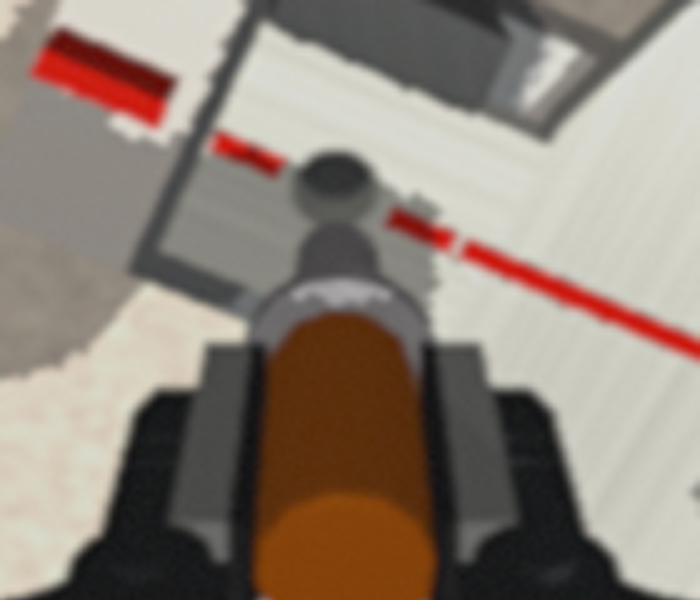

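>>> servo_tool --motion '[[[0,0,4,0,0,0],[0,0,6,0,0,0],[0,0,5,0,0,0],[0,0,3,0,0,0],[0,0,0,0,0,0]]]'

```text
time: 17.85
ee_pos: [0.4804, 0.0965, 0.1165]
tcp_rot: [-179.9, 0.1, 39.6]
wrist_force: [0.2, 0.6, -0.0]
opening: 0.017
```

>>> servo_tool --motion '[[[0,0,0,0,0,0]]]'

```text
time: 17.95
ee_pos: [0.4807, 0.0965, 0.1171]
tcp_rot: [-180.0, 0.1, 39.6]
wrist_force: [-1.1, -0.3, -0.4]
opening: 0.017
```

```bash
python3 - <<'E'
from h import *
st(); p=snap('wrist','w17'); z=bot.get_obs()['ee_pos'][2]*1000-45; axis(p,[-10,34,68,z],-.8)
im=cv2.imread('pics/w17.png')[170:310,250:390];cv2.imwrite('pics/w17z.png',cv2.resize(im,(700,700),interpolation=2)[:600])
E
```

```text
t 17.95 p [480.7  96.5 117.1] r [-1.7997e+02  5.0000e-02  3.9610e+01] F [-1.09 -0.33 -0.41] T [ 0.01  0.03 -0.02] op 17.0 q [ 11.4  -3.7 -13.4  80.4  -0.  151.7]
-10 [[317.0, 283.3], [317.0, 281.5], [319.1, 283.3]]
34 [[317.3, 239.9], [317.3, 238.5], [318.9, 239.9]]
68 [[317.4, 218.3], [317.4, 217.0], [318.8, 218.3]]
72.29954381568645 [[317.5, 216.0], [317.5, 214.8], [318.8, 216.0]]
```

View pics/w17z.png

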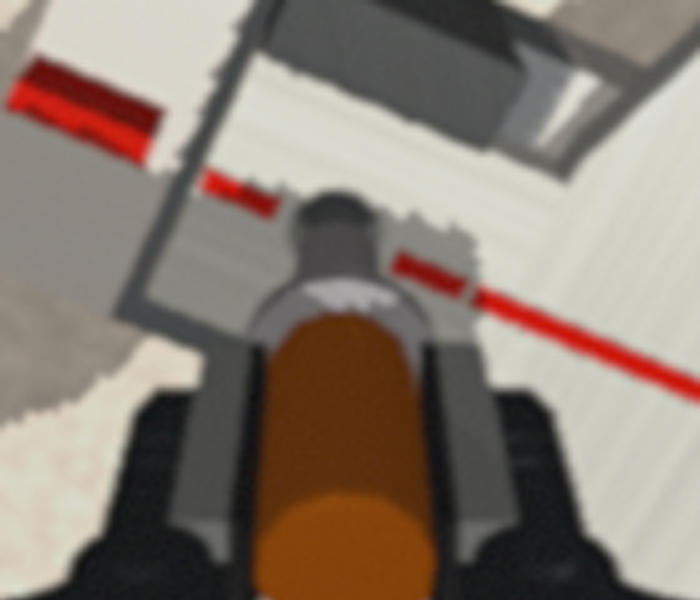

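>>> servo_tool --motion '[[[0,0,1.5,0,0,0],[0,0,1.5,0,0,0],[0,0,1.5,0,0,0]]]'

```text
time: 18.3
ee_pos: [0.4807, 0.0965, 0.1126]
tcp_rot: [-180.0, 0.0, 39.6]
wrist_force: [-0.0, -0.7, -0.1]
opening: 0.017
```

>>> servo_tool --motion '[[[0,0,1.5,0,0,0],[0,0,1.5,0,0,0]]]'

```text
time: 18.5
ee_pos: [0.4807, 0.0966, 0.1095]
tcp_rot: [-180.0, 0.0, 39.6]
wrist_force: [-0.7, -0.4, 0.4]
opening: 0.017
```

>>> servo_tool --motion '[[[0,0,1.5,0,0,0],[0,0,1.5,0,0,0]]]'

```text
time: 18.7
ee_pos: [0.4807, 0.0965, 0.1065]
tcp_rot: [-180.0, 0.0, 39.6]
wrist_force: [-0.6, -0.5, -0.4]
opening: 0.0169
```

>>> servo_tool --motion '[[[0,0,1.5,0,0,0],[0,0,1.5,0,0,0],[0,0,1,0,0,0]]]'

```text
time: 19.0
ee_pos: [0.4807, 0.0965, 0.1025]
tcp_rot: [-180.0, 0.0, 39.6]
wrist_force: [1.1, 0.9, 0.2]
opening: 0.0169
```

>>> servo_tool --motion '[[[0,0,1,0,0,0],[0,0,1,0,0,0],[0,0,1,0,0,0]]]'

```text
time: 19.3
ee_pos: [0.4807, 0.0965, 0.0996]
tcp_rot: [-180.0, 0.0, 39.6]
wrist_force: [0.0, 0.9, -0.5]
opening: 0.0173
```

>>> servo_tool --motion '[[[0,0,1,0,0,0],[0,0,1,0,0,0],[0,0,1,0,0,0]]]'

```text
time: 19.6
ee_pos: [0.4807, 0.0965, 0.0966]
tcp_rot: [-180.0, 0.0, 39.6]
wrist_force: [0.9, 0.2, -0.2]
opening: 0.0172
```

>>> servo_tool --motion '[[[0,0,1.5,0,0,0],[0,0,1.5,0,0,0],[0,0,1.5,0,0,0]]]'

```text
time: 19.9
ee_pos: [0.4807, 0.0965, 0.092]
tcp_rot: [-180.0, 0.0, 39.6]
wrist_force: [-0.3, -0.3, -0.1]
opening: 0.017
```

>>> servo_tool --motion '[[[0,0,1.5,0,0,0],[0,0,1.5,0,0,0],[0,0,1.5,0,0,0]]]'

```text
time: 20.2
ee_pos: [0.4807, 0.0965, 0.0875]
tcp_rot: [-180.0, 0.0, 39.6]
wrist_force: [-0.3, -0.3, -0.2]
opening: 0.0171
```

>>> servo_tool --motion '[[[0,0,1.5,0,0,0],[0,0,1.5,0,0,0],[0,0,1.5,0,0,0]]]'

```text
time: 20.5
ee_pos: [0.4807, 0.0965, 0.083]
tcp_rot: [-180.0, 0.0, 39.6]
wrist_force: [-0.4, 0.7, 0.1]
opening: 0.0172
```

>>> servo_tool --motion '[[[0,0,1,0,0,0],[0,0,0.7,0,0,0]]]'

```text
time: 20.7
ee_pos: [0.4807, 0.0965, 0.0814]
tcp_rot: [-180.0, 0.0, 39.6]
wrist_force: [-1.4, -0.5, -1.3]
opening: 0.0174
```

>>> servo_tool --motion '[[[0,0,0.7,0,0,0],[0,0,0.7,0,0,0]]]'

```text
time: 20.9
ee_pos: [0.4807, 0.0965, 0.0801]
tcp_rot: [-180.0, 0.0, 39.6]
wrist_force: [-0.4, 0.6, -0.0]
opening: 0.017
```

>>> servo_tool --motion '[[[0,0,0.6,0,0,0],[0,0,0,0,0,0]]]'

```text
time: 21.1
ee_pos: [0.4807, 0.0965, 0.0794]
tcp_rot: [-180.0, 0.0, 39.6]
wrist_force: [-0.1, 0.5, 0.4]
opening: 0.0172
```

>>> servo_tool --motion '[[[0,0,0.4,0,0,0],[0,0,0,0,0,0]]]'

```text
time: 21.3
ee_pos: [0.4807, 0.0965, 0.079]
tcp_rot: [-180.0, 0.0, 39.6]
wrist_force: [-0.3, 0.1, -1.2]
opening: 0.0171
```

>>> servo_tool --motion '[[[0,0,0.4,0,0,0],[0,0,0,0,0,0]]]'

```text
time: 21.5
ee_pos: [0.4808, 0.0965, 0.0788]
tcp_rot: [-180.0, 0.0, 39.6]
wrist_force: [-0.1, 0.2, 0.8]
opening: 0.0172
```

>>> servo_tool --motion '[[[0,0,0.4,0,0,0],[0,0,0,0,0,0]]]'

```text
time: 21.7
ee_pos: [0.4808, 0.0966, 0.0788]
tcp_rot: [-180.0, 0.0, 39.6]
wrist_force: [-1.9, 0.6, 3.8]
opening: 0.0169
```

>>> servo_tool --motion '[[[0,0,0.4,0,0,0],[0,0,0,0,0,0]]]'

```text
time: 21.9
ee_pos: [0.4808, 0.0966, 0.0787]
tcp_rot: [-180.0, 0.0, 39.6]
wrist_force: [-3.0, 0.3, 8.6]
opening: 0.0172
```

Collar seated (contact at 78.8 mm, as predicted). I'll back off the push slightly and release.

>>> servo_tool --motion '[[[0,0,-0.7,0,0,0],[0,0,0,0,0,0]]]'

```text
time: 22.1
ee_pos: [0.4808, 0.0966, 0.0788]
tcp_rot: [-180.0, 0.0, 39.6]
wrist_force: [-2.3, -0.2, 4.1]
opening: 0.0166
```

>>> servo_tool --motion '[[[0,0,0,0,0,0],[0,0,0,0,0,0],[0,0,0,0,0,0],[0,0,0,0,0,0]]]' --gripper 40

```text
time: 22.5
ee_pos: [0.4806, 0.0965, 0.0784]
tcp_rot: [-180.0, 0.1, 39.6]
wrist_force: [-0.5, -0.5, 1.0]
opening: 0.0401
```

```bash
python3 - <<'E'
from h import *
st(); p=snap('wrist','w20')
E
```

```text
t 22.5 p [480.6  96.5  78.4] r [-1.7997e+02  6.0000e-02  3.9610e+01] F [-0.46 -0.52  0.99] T [-0.03  0.    0.04] op 40.1 q [ 11.4  -2.9 -17.   76.   -0.  151.7]
```

View pics/w20.png

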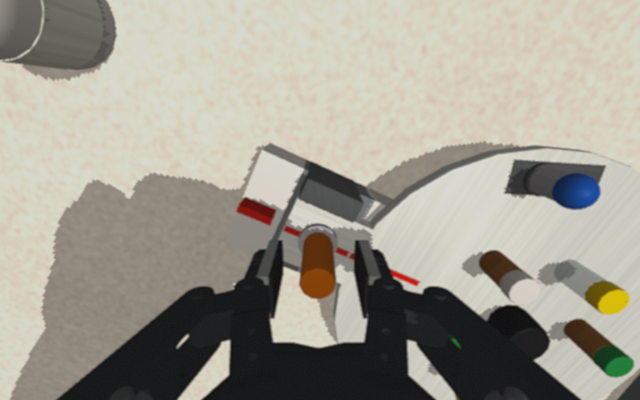

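Released cleanly with clearance on both sides. Raising straight up, then away.

>>> servo_tool --motion '[[[0,0,-8,0,0,0],[0,0,-20,0,0,0],[0,0,-35,0,0,0],[0,0,-45,0,0,0],[0,0,-30,0,0,0]]]'

```text
time: 23.05
ee_pos: [0.4811, 0.0966, 0.2201]
tcp_rot: [179.9, -0.1, 39.6]
wrist_force: [0.7, 0.9, -0.7]
opening: 0.0401
```

>>> servo_tool --motion '[[[-25,30,0,0,0,0],[-25,35,0,0,0,0],[-25,35,0,0,0,0],[-25,35,0,0,0,0],[-15,20,0,0,0,0]]]'

```text
time: 23.55
ee_pos: [0.4909, -0.0988, 0.2172]
tcp_rot: [180.0, 0.0, 39.5]
wrist_force: [0.1, 0.6, 0.3]
opening: 0.0398
```

>>> servo_tool --motion '[[[-20,30,0,0,0,0],[-20,30,0,0,0,0],[-10,15,0,0,0,0],[0,0,0,0,0,0],[0,0,0,0,0,0]]]'

```text
time: 24.05
ee_pos: [0.5002, -0.1858, 0.2169]
tcp_rot: [-180.0, 0.0, 39.6]
wrist_force: [0.1, -0.1, 0.1]
opening: 0.0399
```

```bash
python3 - <<'E'
from h import *
st(); p=snap('top','t21'); s=snap('side','s21')
a=cv2.imread('pics/t21.png')[190:350,210:450];a=cv2.resize(a,(750,500),interpolation=2);cv2.imwrite('pics/t21z.png',a)
a=cv2.imread('pics/s21.png')[150:300,170:370];cv2.imwrite('pics/s21z.png',cv2.resize(a,(800,600),interpolation=2))
for z in(.069,.089): print(np.round(proj(p,(.4785,.098,z)),1),np.round(proj(s,(.4785,.098,z)),1))
E
```

```text
t 24.05 p [ 500.2 -185.8  216.9] r [-1.7997e+02  4.0000e-02  3.9560e+01] F [ 0.06 -0.05  0.11] T [ 0.02  0.02 -0.02] op 39.9 q [-20.4   2.2   3.4  91.3  -0.  120.1]
[264.2 274.4] [248.  173.9]
[263. 274.] [247.2 166.2]
```

View pics/t21z.png

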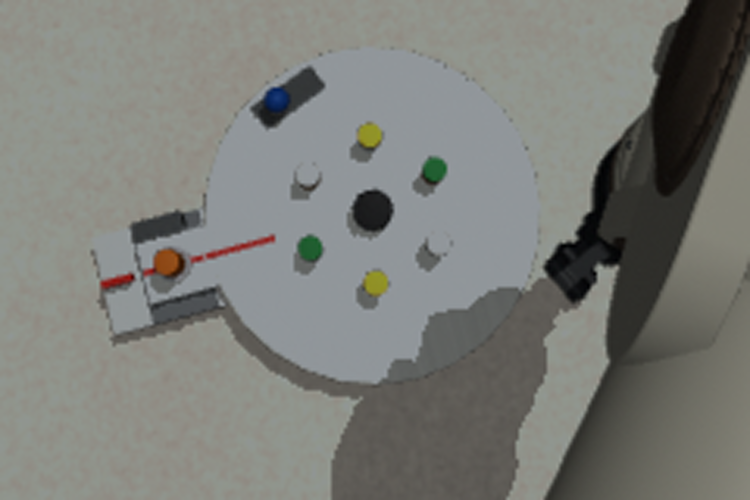

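View pics/s21z.png

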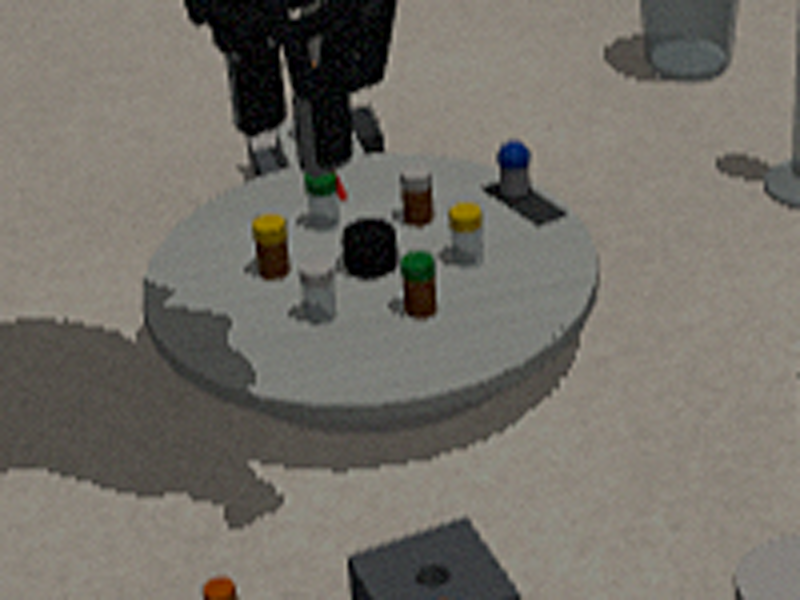

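```bash
python3 - <<'E'
from h import *
print(bot.job_done()); st()
E
```

```text
the job is handed in; nothing more can be done
None
the job is handed in; nothing more can be done
```

The carousel is home against the stop with the lock pin through the tab, and the job is handed in at about 24 s of robot time.

- **Carousel:** I pushed the post clockwise until the tab met the stop. I then leaned on it at about 7 N for over a second and about 7.7–8 N for another second. The highest push I read was about 8 N.
- **Pin:** I took the middle-sized pin from the parking block. It went through the tab into the lug with no resistance above sensor noise. Contact came within 0.1 mm of the expected seated height. I had pressed down to about 8.6 N to confirm it, then backed off to about 4 N before letting go and moving clear.
- **Last checks:** The top camera showed the red line level with the fin and the tab against the stop. The pin's head was within 1 pixel of its predicted seated place. The wrist force was about zero, so the arm was touching nothing.
- **Not confirmed:** The gripper hid the tab in the last side view, so that camera did not confirm the seating.
- **Disagreements:** The wrist camera's sideways readings were off by about 1 mm, so I lined the pin up with the hole directly in the picture. My first approach also drove the last joint to its 180° limit, so I turned the tool to a different angle. The limit was not passed in any reading I took.

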